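# Hold a dryer's lint screen over the light panel

## Task

Flip the light panel's red-tipped switch on (push it fully away from the robot), and only then draw the lint screen with the yellow grip up out of its slot in the rack. Turn it to lie roughly level with its wire-mesh side up and hold it centred above the bright plate of the light panel, its mesh about 20 cm above the plate, for inspection; the program finishes with the gripper still holding it there, the screen touching nothing else. Leave the other two screens and the things on the counter where they are.

Things in the scene. Friction and masses are not known exactly. Their poses are not given: they have to be found in the camera images.
- yellow_screen: Screen to draw, in any of the slots: grey frame 8 mm thick (x), 100 wide (y), 150 tall (z), solid YELLOW grip block on top, 16 mm thick (x), 50 wide, 150 to 194 mm above the origin (centre of the lower edge). z points to the grip, up in the rack; x points out of the steel wire-mesh side, which faces away from the robot in the rack; the other side is black with grey ribs. 0.13 to 0.25 kg.
- yellow_screen_grip (a point): Centre of the yellow grip block, 172 mm above the screen's origin along its z; same axes as the screen. Pinch the block across its 16 mm thickness (along the screen's x) from above.
- yellow_screen_mesh (a point): Centre of the yellow screen's mesh, 75 mm above the screen's origin along its z (97 mm from the grip centre); same axes as the screen.
- blue_screen: A lint screen, same build and size as the yellow one, with a BLUE grip; stands in another slot of the rack; leave it alone.
- black_screen: A lint screen, same build and size as the yellow one, with a BLACK grip; stands in another slot of the rack; leave it alone.
- rack: Fixed aluminium rack, foot 100 x 390 x 12 mm; origin: centre of the underside. y runs along its row of 3 slots (centres at y = -125, 0, 125 mm), x across them, away from the robot (turned up to 0.2 rad). Slots: 12 mm (x) by 106 mm (y), floor 12 mm and mouth 80 mm above the counter, so screens sit 68 mm deep, grip centre 184 mm and grip top 206 mm above the counter.
- panel: Fixed light panel, a grey box 260 (x) x 220 (y) x 30 mm high on the counter, with a cream-white luminous plate 170 x 190 mm on its top, farther from the robot, and a strip nearest the robot that carries the switch. Origin: centre of the underside; x points away from the robot, turned up to 0.25 rad about the vertical.
- panel_light (a point): Centre of the luminous plate on the panel's top face, 30 mm above the counter and 35 mm along the panel's x from its origin. Hold the screen's mesh centre above this point.
- lamp_switch (a joint): Toggle lever on the panel, rad: 0 = off, leaning to the robot (panel -x); 1.0 = fully on, leaning away (+x). Starts at 0 to 0.2; light friction (1 to 2 N at the tip); stays where left. Pivot at panel x = -88, y = -75 mm, 52 mm above the counter; lever 60 mm long, leaning q - 0.5 rad from upright towards panel +x at value q.
- lamp_switch_tip (a point): Centre of the red ball (26 mm diameter) at the end of the switch lever, about 105 mm above the counter at either end of its swing, 112 mm when upright.
- blue_bottle: Blue detergent bottle, 68 mm diameter, 190 mm tall, upright at the far side; origin at the centre of its underside; leave it alone.
- green_bottle: Green softener bottle, 72 mm diameter, 170 mm tall, upright at the far side; origin at the centre of its underside; leave it alone.
- jar: White jar with an orange cap, 80 mm diameter, 110 mm tall, at the far side; origin at the centre of its underside; leave it alone.
- cup: Small orange dosing cup, 66 mm wide, 60 mm tall, near the robot; origin at the centre of its underside; leave it alone.
- brush: Wooden-handled brush lying flat near the robot on its left; leave it alone.

How it is judged:
On the way, in this order (a step that is already met when the one before it is completed fails the run):
1. The light panel's switch is on (joint above 0.8 rad) (value of joint lamp_switch above 0.8 rad), for 0.1 s.
2. The yellow-gripped screen is drawn clear of its slot (z of yellow_screen in the frame of rack above 0.085 m), for 0.1 s.
At the end, for the whole second after the job is handed in: Switch above 0.8 rad; the fingers hold the yellow screen still (over 2 N, under 0.05 m/s), mesh up within 0.5 rad of level, mesh centre within 50 mm sideways of the plate centre and 120 to 300 mm above it, touching nothing else; other screens within 20 mm of their start (value of joint lamp_switch above 0.8 rad and contact force between yellow_screen and the fingers above 2 N and horizontal distance between yellow_screen_mesh and panel_light below 0.05 m and z of yellow_screen_mesh in the frame of panel_light between 0.12 and 0.3 m and angle between yellow_screen's own x axis and vertical below 0.5 rad and linear speed of yellow_screen below 0.05 m/s and contact force between yellow_screen and panel below 0.5 N and contact force between yellow_screen and rack below 0.5 N and contact force between yellow_screen and blue_screen below 0.5 N and contact force between yellow_screen and black_screen below 0.5 N and contact force between yellow_screen and blue_bottle below 0.5 N and contact force between yellow_screen and green_bottle below 0.5 N and contact force between yellow_screen and jar below 0.5 N and distance of each of blue_screen, black_screen from where it was at the start of the episode below 0.02 m); the arm keeps its last pose, push and grip.
It fails at once if One of the other screens is moved more than 20 mm (distance of any of blue_screen, black_screen from where it was at the start of the episode above 0.02 m).
It fails at once if Something else on the counter is moved more than 30 mm (distance of any of blue_bottle, green_bottle, jar, cup, brush from where it was at the start of the episode above 0.03 m).
It also fails if it takes over 64 s, if anything falls off the work surface, if the arm or the gripper's body presses on something with over 40 N, if the wrist force passes 120 N, or if a joint passes its speed limit or range.

## Robot

A 6-joint arm with a two-finger parallel gripper is mounted at the origin on the work surface. World frame = base frame: x ahead of the robot, y to its left, z up, the work surface at z = 0. Lengths are in m, angles in rad, forces in N, time in s.
With the tool pointing down it reaches from about 0.35 to 0.975 m from the base axis. Payload 17.4 kg.
Tool frame: the origin (TCP) lies between the finger pads; the fingertips stand 25 mm ahead of it and the grasp point (between the pads) lies 6 mm ahead of it; z points along the fingers, y is the line along which they close (so a half turn about z gives the same grasp; the last joint's range is limited). The gripper opens to 85 mm and grips with 20 to 120 N. Pads are 22 mm wide; open, the fingers measure 114 mm over their backs; the gripper's body (76 mm by 85 mm) begins 54 mm behind the grasp point. The pads swing forward as they close: fully open they stand 13 mm farther back than shut.
Start: joints at [1.22, 0.116, 1.442, -0, 1.584, -0.038], TCP at [0.208, 0.642, 0.256] pointing down, gripper open.
Joint ranges: [-2.83, 2.83], [-0.83, 2.19], [0.07, 2.5], [-1.14, 4.28], [0.01, 3], [-2.97, 2.97]. Speed limits (rad/s): [1.89, 1.89, 2.22, 3.14, 3.14, 3.14].

## Interface

Orientations are given as a unit quaternion [x, y, z, w].
In Python, from bench import r gives the robot as it stands.
- The arm moves only by the tool servo_tool, never from a script. Its argument "deltas" is a list that holds one entry, the list of rows, each a list of 4 numbers: the shift along the tool's x, y, z in m, then the turn about the tool's z in rad. A call has 1 to 12 rows; each row shifts and turns the commanded pose from where the row before left it, along the tool's axes as they then stand; what a row does not reach is not made up. A row lasts 1/8 s, in which the tool goes at most 62.5 mm and 10.7 degrees, less where a joint would pass 70% of its speed; a pose out of reach is approached as far as the arm can. A call is refused whole if a number of a shift passes 0.0625 or a number of a turn 0.188, either way. A call with a gripper value outside its range is refused whole. "gripper" is the opening, from 0 (shut) to 1 (fully open), set as the call begins (left out, the last holds). The fingers move at their own pace and stop on an object; the grip force is fixed at half the most. Time passes only in rows, so rows that do not move let the fingers close. It gives the time, the measured TCP pose, the force, the opening and the grip force at its end, in the units of the state.
- r.get_obs(): the state, without advancing time (a new reading comes with each control period).
- r.grab_frame(name): name is "scene" or "top" or "wrist"; returns a dict with "pixels" (480x640x3 uint8, red, green, blue), "fx", "fy", "cx", "cy" (pixels), "dist" ([k1, k2, p1, p2, k3] as OpenCV has them; the pictures are not rectified), "rvec" (rotation vector, rad) and "tvec" (3), from world to camera coordinates, as OpenCV has them; the wrist camera has in their place "hand_eye" (4x4, takes a point from camera to tool coordinates, whose origin is the TCP and whose axes are the flange's). Camera axes: x right, y down, z forward; pixel columns grow to the right and rows downward; lengths in m; the calibration is good to about 2 mm. A picture is of the moment at which its call begins: read the wrist's pose just before it. There is no depth.
- r.job_done(): hands the job in; it is judged then, once.
Trained networks look in the newest picture that a camera, given by its name, has taken for a name from the list of things; names that differ only in an ending like _2 or _b are one class to them, and where a whole thing is asked for, a point or a joint stands for the part that bears it (a point fixed in the world has none). Each returns a list of dicts, best first, with "conf" (0 to 1); they miss things now and then, are a little off and sometimes report something else, mostly with a low value. They report only what shows in the picture. A call takes as long as a camera call.
- r.find_in(camera, label): "bbox" ([left, top, width, height] in pixels, round what is visible of it).
- r.spot_point(camera, label): "at" ([row, column] in pixels: a listed point, or the origin of a listed thing).
The state is a dict: "time_s": time; "qpos": joint angles; "qd": joint speeds; "joint_torque": joint torques, N m; "eef_pos": TCP position; "tool_rot": TCP orientation; "force": force on the tool from outside, world axes, zero at the start; "moment": the same for the moment, N m; "finger_gap": opening from 0.0 (shut) to 1.0 (fully open); "grip_force": force on a finger pad.
Only numpy, scipy, OpenCV 4.12 (cv2) and the standard library are available. Lean on these libraries where they do the work, as an engineer would, in place of code of your own. Each camera call takes 0.05 s, during which the arm holds its last target. There are 200 camera calls.

## Working session

There is one attempt and no reset: what is moved stays moved. The work goes in short steps, Python scripts to look and compute and a tool call to move; the robot and the scene stay as the last step left them, time stands still between calls to the robot, and variables do not carry over. Pictures are saved under pics/ and viewed, at most 10 in all, crops included, and the job is handed in when it is done.

Besides the shell and the picture viewer there is one more tool, called in YAML: its name, and indented under it one key for each argument. servo_tool: Moves the arm, as the interface text tells. Its arguments: {"type":"object","properties":{"deltas":{"type":"array","items":{"type":"array","items":{"type":"array","items":{"type":"number"}}}},"gripper":{"type":"number"}},"required":["deltas"]}

```bash
mkdir -p pics; cat > h.py <<'E'
import numpy as np, cv2
from bench import r
from scipy.spatial.transform import Rotation as R
def cam(n):
    o=r.get_obs(); f=r.grab_frame(n)
    K=np.array([[f['fx'],0,f['cx']],[0,f['fy'],f['cy']],[0,0,1]]); d=np.array(f['dist'],float)
    if 'hand_eye' in f:
        T=np.eye(4);T[:3,:3]=R.from_quat(o['tool_rot']).as_matrix();T[:3,3]=o['eef_pos']
        W=np.linalg.inv(T@np.array(f['hand_eye']))
    else:
        W=np.eye(4);W[:3,:3]=cv2.Rodrigues(np.array(f['rvec'],float))[0];W[:3,3]=np.ravel(f['tvec'])
    return dict(K=K,d=d,W=W,im=f['pixels'])
def ray(c,px):  # px=(col,row)
    u=cv2.undistortPoints(np.array([[px]],float),c['K'],c['d'])[0,0]
    Rm=c['W'][:3,:3];t=c['W'][:3,3]
    v=Rm.T@np.array([u[0],u[1],1.]);return -Rm.T@t,v/np.linalg.norm(v)
def atz(c,px,z):
    o,v=ray(c,px);return o+v*(z-o[2])/v[2]
def tri(obs):
    A=0;b=0
    for c,px in obs:
        o,v=ray(c,px);P=np.eye(3)-np.outer(v,v);A=A+P;b=b+P@o
    p=np.linalg.solve(A,b)
    return p,[np.linalg.norm((np.eye(3)-np.outer(ray(c,q)[1],ray(c,q)[1]))@(p-ray(c,q)[0])) for c,q in obs]
def proj(c,P):
    return cv2.projectPoints(np.array(P,float).reshape(-1,3),cv2.Rodrigues(c['W'][:3,:3])[0],c['W'][:3,3],c['K'],c['d'])[0].reshape(-1,2)
def save(c,n): cv2.imwrite('pics/'+n,cv2.cvtColor(c['im'],cv2.COLOR_RGB2BGR))
E
python3 - <<'E'
from h import *
np.set_printoptions(precision=4,suppress=True)
C={n:cam(n) for n in('scene','top')}
for n in C: save(C[n],n+'0.png'); print(n,ray(C[n],(320,240)))
for l in ['yellow_screen_grip','yellow_screen_mesh','blue_screen','black_screen','rack','panel','panel_light','lamp_switch_tip','blue_bottle','green_bottle','jar','cup','brush']:
    obs=[]
    for n in C:
        s=r.spot_point(n,l)
        print(l,n,[(x['at'],round(x['conf'],2)) for x in s[:2]])
        if s: obs.append((C[n],(s[0]['at'][1],s[0]['at'][0])))
    if len(obs)==2: print('   ',*tri(obs))
o=r.get_obs();print(o['tool_rot'],o['time_s'],o['finger_gap'])
E
```

```text
scene (array([ 1.1557, -0.406 ,  0.903 ]), array([-0.569 ,  0.3478, -0.7451]))
top (array([ 0.4596, -0.0186,  1.0546]), array([ 0.1071,  0.0063, -0.9942]))
yellow_screen_grip scene [([166.6, 417.7], 0.92)]
yellow_screen_grip top [([248.2, 202.2], 0.79)]
    [0.5423 0.2262 0.1828] [np.float64(0.0007843923028886958), np.float64(0.0007843923028887722)]
yellow_screen_mesh scene [([199.8, 415.2], 0.72)]
yellow_screen_mesh top [([254.0, 214.8], 0.86), ([329.8, 211.4], 0.39)]
    [0.5409 0.2308 0.0772] [np.float64(0.005233310331505242), np.float64(0.005233310331505126)]
blue_screen scene [([242.7, 376.6], 0.88)]
blue_screen top [([239.5, 269.8], 0.67)]
    [0.5724 0.1049 0.0343] [np.float64(0.0017233519958526201), np.float64(0.0017233519958526448)]
black_screen scene [([196.9, 447.5], 0.68)]
black_screen top [([262.6, 168.1], 0.87)]
    [0.5273 0.362  0.0071] [np.float64(0.004279108114890601), np.float64(0.004279108114890467)]
rack scene [([221.5, 412.7], 0.73)]
rack top [([256.0, 223.7], 0.89), ([329.5, 210.9], 0.67)]
    [0.5428 0.2291 0.0052] [np.float64(0.007710101881966387), np.float64
[... 941 characters left out ...]
 [np.float64(0.009743422906419283), np.float64(0.009743422906419151)]
jar scene [([309.2, 432.1], 0.62)]
jar top [([166.0, 275.5], 0.89)]
    [0.7641 0.1002 0.0027] [np.float64(0.00596815168183824), np.float64(0.005968151681838338)]
cup scene [([216.6, 302.9], 0.68), ([221.7, 411.7], 0.43)]
cup top [([325.3, 303.9], 0.69), ([250.1, 224.2], 0.52)]
    [ 0.3674  0.0293 -0.0109] [np.float64(0.002138243516541781), np.float64(0.002138243516541747)]
brush scene [([179.6, 375.5], 0.71), ([221.6, 411.5], 0.62)]
brush top [([328.7, 209.0], 0.67)]
    [ 0.365   0.2585 -0.0002] [np.float64(4.7739790756333526e-05), np.float64(4.7739790756482e-05)]
[ 0.1557  0.9878 -0.     -0.    ] 1.4 0.9990367290322624
```

View pics/scene0.png

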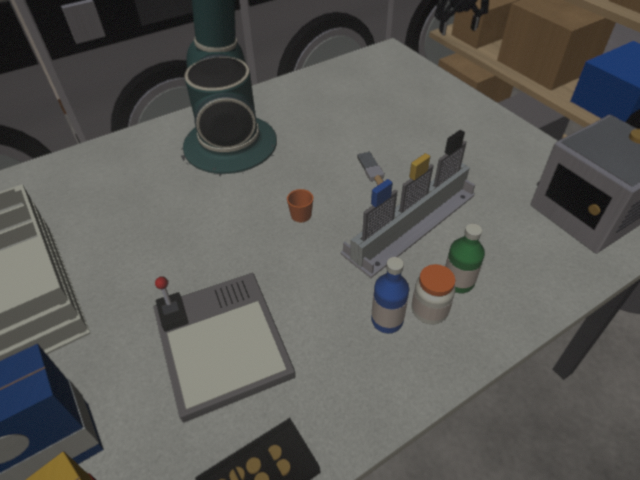

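View pics/top0.png

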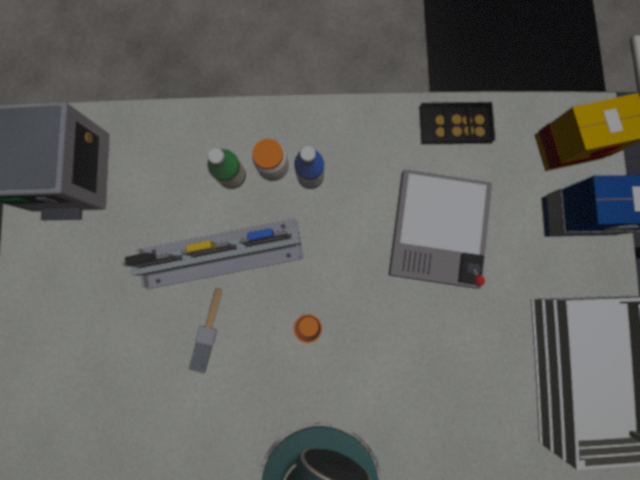

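The scene view shows the yellow grip at (418,166), the switch ball at (162,283) and the plate at (226,350). The top view shows them at (201,246), (480,281) and (442,214). These agree with the network detections.

The servo has no tilt, so I'll pinch the grip across its 50 mm width and pivot the screen about the pinch axis against the counter. The switch comes first.

servo_tool:
  deltas:
    - [[-0.031,-0.0375,0,0],[-0.031,-0.0375,0,0],[-0.031,-0.0375,0,0],[-0.031,-0.0375,0,0],[-0.031,-0.0375,0,0],[-0.031,-0.0375,0,0],[-0.031,-0.0375,0,0],[-0.031,-0.0375,0,0],[-0.031,-0.0375,0,0],[-0.031,-0.0375,0,0],[-0.031,-0.0375,0,0],[-0.031,-0.0375,0,0]]
  gripper: 0

```text
time_s: 2.9
eef_pos: [0.4235, 0.098, 0.2566]
tool_rot: [0.156, 0.988, 0.0, 0.0]
force: [-0.1, -0.1, 0.6]
finger_gap: -0.0
grip_force: 0.0
```

```bash
cat >> h.py <<'E'
def go(target,ang=None):  # world target, desired tool-y heading (deg): shift in present tool axes, turn about tool z
    o=r.get_obs();M=R.from_quat(o['tool_rot']).as_matrix();p=np.array(o['eef_pos'])
    h=np.degrees(np.arctan2(M[1,1],M[0,1]))
    print('t',round(o['time_s'],2),'p',p.round(4),'h',h.round(2),'tz',M[:,2].round(3),'q',np.round(o['qpos'],2),'F',np.round(o['force'],1),'gap',round(o['finger_gap'],3),'grip',round(o['grip_force'],1))
    if target is None: return
    d=M.T@(np.array(target)-p)
    t=0 if ang is None else -np.radians((ang-h+180)%360-180)
    print(' shift now axes',d.round(4),'turn',round(t,4))
    c,s=np.cos(t),np.sin(t)
    print(' shift after turn',np.array([c*d[0]+s*d[1],-s*d[0]+c*d[1],d[2]]).round(4))
E
python3 - <<'E'
from h import *
c=cam('top')
g=cv2.inRange(c['im'][160:300,380:500],(150,150,150),(255,255,255))
n,l,s,_=cv2.connectedComponentsWithStats(g);k=1+np.argmax(s[1:,4])
m=(l==k).astype(np.uint8);q=cv2.boxPoints(cv2.minAreaRect(cv2.findContours(m,0,1)[0][0]))+[380,160]
P=np.array([atz(c,x,.03) for x in q])[:,:2];print(P.round(4),P.mean(0).round(4))
for i in range(4):
    d=P[(i+1)%4]-P[i];print(np.linalg.norm(d).round(3),np.degrees(np.arctan2(d[1],d[0])).round(1))
go([.42,-.35,.256],83)
E
```

```text
[[ 0.5604 -0.2035]
 [ 0.7245 -0.2323]
 [ 0.6963 -0.4188]
 [ 0.5324 -0.386 ]] [ 0.6284 -0.3101]
0.167 -9.9
0.189 -98.6
0.167 168.7
0.185 81.3
t 2.95 p [0.4248 0.0942 0.2564] h 71.95 tz [ 0.001 -0.002 -1.   ] q [ 0.16 -0.43  1.92 -0.    1.64 -1.1 ] F [ 0.6 -0.9 -0.6] gap 0.001 grip 0.0
 shift now axes [-0.133  -0.4239  0.0012] turn -0.1928
 shift after turn [-0.0494 -0.4415  0.0012]
```

servo_tool:
  deltas:
    - [[0,0,0,-0.083],[0,0,0,-0.083],[-0.006,-0.044,0,0],[-0.006,-0.044,0,0],[-0.006,-0.044,0,0],[-0.006,-0.044,0,0],[-0.006,-0.044,0,0],[-0.006,-0.044,0,0],[-0.006,-0.044,0,0],[-0.006,-0.044,0,0],[-0.006,-0.044,0,0],[-0.006,-0.044,0,0]]

```text
time_s: 4.45
eef_pos: [0.418, -0.3459, 0.2565]
tool_rot: [0.073, 0.997, -0.0, 0.0]
force: [0.9, 0.2, 0.3]
finger_gap: -0.005
grip_force: 0.0
```

servo_tool:
  deltas:
    - [[0,0,0.047,0],[0,0,0.047,0],[0,0,0.047,0],[0,0,0,0]]

```text
time_s: 4.95
eef_pos: [0.417, -0.3433, 0.1124]
tool_rot: [0.073, 0.997, 0.002, -0.002]
force: [-0.2, 0.2, 0.4]
finger_gap: 0.002
grip_force: 0.0
```

```bash
python3 - <<'E'
from h import *
go([.495,-.3615,.115],81.5)
C={n:cam(n) for n in('scene','top')};ob=[]
for n in C:
    s=r.spot_point(n,'lamp_switch_tip');print(n,[(x['at'],round(x['conf'],2)) for x in s[:2]])
    if s: ob.append((C[n],s[0]['at'][::-1]))
if len(ob)==2: print(tri(ob))
save(C['scene'],'s1.png')
E
```

```text
t 4.95 p [ 0.417  -0.3433  0.1124] h 81.59 tz [-0.004  0.004 -1.   ] q [-0.74 -0.1   1.9  -0.    1.35 -2.16] F [-0.2  0.2  0.4] gap 0.002 grip 0.0
 shift now axes [-0.0798 -0.0065 -0.003 ] turn 0.0015
 shift after turn [-0.0798 -0.0064 -0.003 ]
scene [([279.5, 164.2], 0.81)]
top [([282.9, 478.0], 0.67)]
(array([ 0.46175591, -0.35165506,  0.10644606]), [np.float64(0.00337813232541766), np.float64(0.003378132325417669)])
```

servo_tool:
  deltas:
    - [[0,-0.01,0,0],[-0.015,0,0,0],[-0.015,0,0,0],[-0.015,0,0,0],[-0.015,0,0,0],[-0.012,0,0,0],[-0.01,0,0,0],[0,0,0,0]]

```text
time_s: 6.15
eef_pos: [0.4983, -0.3662, 0.115]
tool_rot: [0.073, 0.997, 0.0, -0.0]
force: [-0.1, 0.4, -0.4]
finger_gap: 0.001
grip_force: 0.0
```

```bash
python3 - <<'E'
from h import *
go(None)
C={n:cam(n) for n in('scene','top')};ob=[]
for n in C:
    s=r.spot_point(n,'lamp_switch_tip');print(n,[(x['at'],round(x['conf'],2)) for x in s[:2]])
    if s: ob.append((C[n],s[0]['at'][::-1]))
if len(ob)==2: print(tri(ob))
c=C['scene']; c['im']=cv2.resize(c['im'][200:420,80:380],None,fx=2.5,fy=2.5); save(c,'s2.png')
E
```

```text
t 6.15 p [ 0.4983 -0.3662  0.115 ] h 81.61 tz [-0.  0. -1.] q [-0.68  0.07  1.73  0.    1.35 -2.1 ] F [-0.1  0.4 -0.4] gap 0.001 grip 0.0
scene [([300.7, 169.3], 0.55)]
top [([254.4, 480.0], 0.49)]
(array([ 0.52237522, -0.3602628 ,  0.11220625]), [np.float64(0.0008740696075058309), np.float64(0.0008740696075057032)])
```

View pics/s2.png

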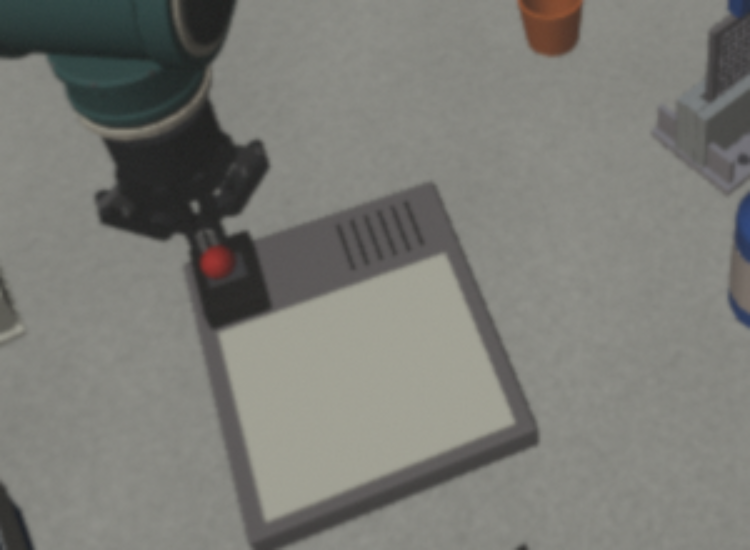

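The ball sits on the far side of the fingers at (215,262) in the crop. The wrist force is near zero, so the end stop isn't proven yet. I'll push a little further.

servo_tool:
  deltas:
    - [[-0.005,0,0,0],[-0.004,0,0,0],[0,0,0,0]]

```text
time_s: 6.72
eef_pos: [0.5008, -0.367, 0.115]
tool_rot: [0.074, 0.997, 0.002, -0.008]
force: [-65.6, 15.2, 28.7]
finger_gap: 0.001
grip_force: 34.0
```

servo_tool:
  deltas:
    - [[0.012,0,0,0],[0.02,0,0,0],[0,0,-0.055,0],[0,0,-0.055,0],[0,0,-0.055,0],[0,0,-0.055,0],[0,0,0,-0.16],[0,0,0,-0.16]]

```text
time_s: 7.72
eef_pos: [0.4751, -0.363, 0.3363]
tool_rot: [-0.089, 0.996, -0.001, 0.001]
force: [0.5, -0.5, -0.2]
finger_gap: 0.001
grip_force: 0.0
```

servo_tool:
  deltas:
    - [[-0.0144,0.0473,0,0],[-0.0144,0.0473,0,0],[-0.0144,0.0473,0,0],[-0.0144,0.0473,0,0],[-0.0144,0.0473,0,0],[-0.0144,0.0473,0,0],[-0.0144,0.0473,0,0],[-0.0144,0.0473,0,0],[-0.0144,0.0473,0,0],[-0.0144,0.0473,0,0],[-0.0144,0.0473,0,0],[0,0,0,0]]
  gripper: 1

```text
time_s: 9.22
eef_pos: [0.5413, 0.1795, 0.335]
tool_rot: [-0.088, 0.996, 0.0, -0.0]
force: [0.5, 0.6, -0.3]
finger_gap: 0.998
grip_force: 0.0
```

```bash
python3 - <<'E'
from h import *
go([.5423,.2262,.192],100)
C={n:cam(n) for n in('scene','wrist')};save(C['wrist'],'w1.png')
for n in C:
  for l in('yellow_screen_grip','lamp_switch_tip','blue_screen','black_screen'):
    s=r.spot_point(n,l);print(n,l,[(x['at'],round(x['conf'],2)) for x in s[:2]])
    if s and 'grip' in l: print(atz(C[n],s[0]['at'][::-1],.184))
c=C['wrist'];m=cv2.inRange(cv2.cvtColor(c['im'],cv2.COLOR_RGB2HSV),(20,120,60),(35,255,255))
k=max(cv2.findContours(m,0,1)[0],key=cv2.contourArea);q=cv2.boxPoints(cv2.minAreaRect(k));print(q)
P=np.array([atz(c,x,.206) for x in q]);print(P.round(4),P.mean(0))
E
```

```text
t 9.22 p [0.5413 0.1795 0.335 ] h 100.11 tz [-0.  0. -1.] q [ 0.28 -0.12  1.55  0.    1.71 -1.47] F [ 0.5  0.6 -0.3] gap 0.998 grip 0.0
 shift now axes [-0.0092  0.0458  0.143 ] turn 0.0019
 shift after turn [-0.0091  0.0458  0.143 ]
scene yellow_screen_grip [([167.8, 416.8], 0.81), ([312.4, 429.4], 0.52)]
[0.54554161 0.22173628 0.184     ]
scene lamp_switch_tip [([301.0, 169.2], 0.43), ([319.5, 385.9], 0.21)]
scene blue_screen [([243.7, 376.8], 0.75)]
scene black_screen [([193.7, 442.8], 0.62), ([340.8, 220.2], 0.55)]
wrist yellow_screen_grip [([248.1, 378.1], 0.73)]
[0.54530875 0.22984944 0.184     ]
wrist lamp_switch_tip []
wrist blue_screen [([200.3, 254.2], 0.72)]
wrist black_screen [([202.1, 458.8], 0.67)]
[[338.0833  262.49377]
 [344.25958 230.66231]
 [418.29327 245.02707]
 [412.117   276.85852]]
[[0.5543 0.1988 0.206 ]
 [0.5303 0.1985 0.206 ]
 [0.5315 0.2521 0.206 ]
 [0.5559 0.2539 0.206 ]] [0.54301402 0.22580628 0.206     ]
```

View pics/w1.png

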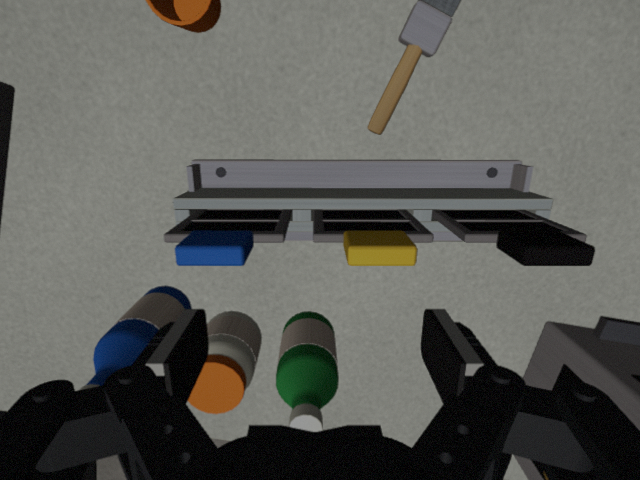

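The wrist view shows the rack level in the image, so the heading is right. The yellow block is at (380,247), between blue and black, and my position estimate holds. Descending to grasp.

servo_tool:
  deltas:
    - [[-0.005,0.023,0,0],[-0.005,0.0235,0,0],[0,0,0.03,0],[0,0,0.03,0],[0,0,0.03,0],[0,0,0.03,0],[0,0,0.023,0],[0,0,0,0]]

```text
time_s: 10.72
eef_pos: [0.5427, 0.224, 0.1908]
tool_rot: [-0.086, 0.996, -0.0, -0.001]
force: [-0.6, -0.4, 0.3]
finger_gap: 1.001
grip_force: 0.0
```

servo_tool:
  deltas:
    - [[0,0,0,0],[0,0,0,0],[0,0,0,0],[0,0,0,0],[0,0,0,0],[0,0,0,0]]
  gripper: 0

```text
time_s: 11.48
eef_pos: [0.5437, 0.2248, 0.1938]
tool_rot: [-0.087, 0.996, 0.0, 0.001]
force: [-1.2, 1.9, 6.3]
finger_gap: 0.574
grip_force: 61.9
```

```bash
python3 - <<'E'
from h import *
go([.5423,.2262,.192],100)
c=cam('scene');c['im']=cv2.resize(c['im'][80:290,330:530],None,fx=2.8,fy=2.8);save(c,'s3.png')
E
```

```text
t 11.47 p [0.5437 0.2248 0.1938] h 99.93 tz [ 0.002  0.001 -1.   ] q [ 0.35 -0.05  1.71  0.    1.48 -1.4 ] F [-1.2  1.9  6.3] gap 0.574 grip 61.9
 shift now axes [0.0011 0.0017 0.0018] turn -0.0012
 shift after turn [0.0011 0.0017 0.0018]
```

View pics/s3.png

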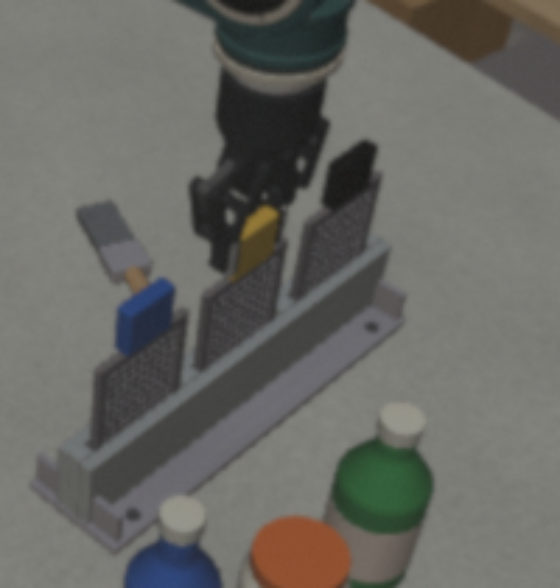

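servo_tool:
  deltas:
    - [[0,0,-0.01,0],[0,0,-0.015,0],[0,0,-0.015,0],[0,0,-0.02,0],[0,0,-0.02,0],[0,0,-0.02,0],[0,0,-0.025,0],[0,0,-0.025,0],[0,0,-0.025,0],[0,0,-0.03,0],[0,0,-0.02,0],[0,0,0,0]]

```text
time_s: 13.02
eef_pos: [0.5434, 0.2245, 0.4188]
tool_rot: [-0.086, 0.996, 0.0, 0.001]
force: [0.5, 0.1, -2.9]
finger_gap: 0.582
grip_force: 62.3
```

```bash
python3 - <<'E'
from h import *
go([.62,-.085,.42],90)
E
```

```text
t 13.03 p [0.5434 0.2245 0.4188] h 99.92 tz [ 0.002  0.001 -1.   ] q [ 0.35 -0.07  1.37  0.    1.84 -1.4 ] F [ 0.5  0.1 -2.9] gap 0.582 grip 62.3
 shift now axes [-0.0221 -0.318  -0.0012] turn 0.1732
 shift after turn [-0.0766 -0.3095 -0.0012]
```

servo_tool:
  deltas:
    - [[-0.0025,-0.0353,0,0],[-0.0025,-0.0353,0,0],[-0.0025,-0.0353,0,0],[-0.0025,-0.0353,0,0],[-0.0025,-0.0353,0,0],[-0.0025,-0.0353,0,0],[-0.0025,-0.0353,0,0],[-0.0025,-0.0353,0,0],[-0.0025,-0.0353,0,0],[0,0,0,0.087],[0,0,0,0.087],[0,0,0,0]]

```text
time_s: 14.52
eef_pos: [0.6202, -0.0848, 0.416]
tool_rot: [0.0, 1.0, 0.0, -0.001]
force: [0.4, 0.8, -1.8]
finger_gap: 0.575
grip_force: 63.1
```

servo_tool:
  deltas:
    - [[0,0,0.05,0],[0,0,0.05,0],[0,0,0.05,0],[0,0,0.05,0],[0,0,0.015,0],[0,0,0,0]]

```text
time_s: 15.28
eef_pos: [0.6202, -0.0846, 0.2024]
tool_rot: [-0.0, 1.0, 0.0, -0.0]
force: [0.1, -0.1, -1.1]
finger_gap: 0.575
grip_force: 63.0
```

```bash
python3 - <<'E'
from h import *
go([.62,-.085,.18],90)
c=cam('scene');c['im']=cv2.resize(c['im'][120:390,130:430],None,fx=2,fy=2);save(c,'s4.png')
E
```

```text
t 15.28 p [ 0.6202 -0.0846  0.2024] h 90.01 tz [-0.001  0.    -1.   ] q [-0.18  0.03  1.62 -0.    1.49 -1.75] F [ 0.1 -0.1 -1.1] gap 0.575 grip 63.0
 shift now axes [ 0.0002 -0.0004  0.0224] turn 0.0002
 shift after turn [ 0.0002 -0.0004  0.0224]
```

View pics/s4.png

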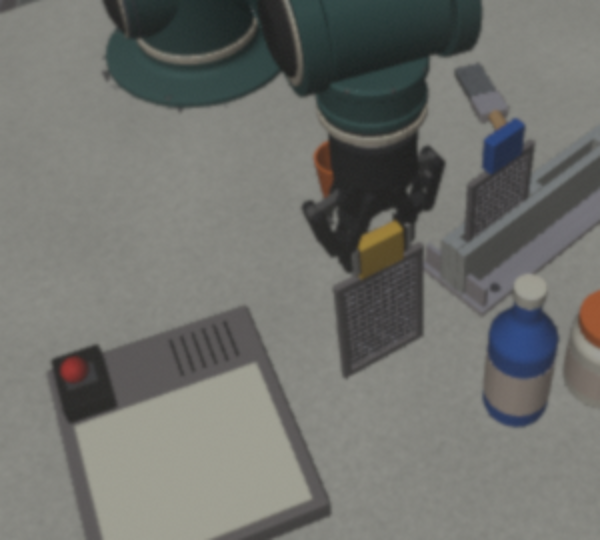

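The screen hangs straight below the pinch, clear of everything, and the switch stays on with its ball at (72,370). I'll touch the counter and begin the arc.

servo_tool:
  deltas:
    - [[0,0,0.015,0],[0.008,0,0.006,0],[0.012,0,0.002,0],[0.012,0,0.003,0],[0,0,0,0]]

```text
time_s: 15.95
eef_pos: [0.5887, -0.0841, 0.1795]
tool_rot: [0.0, 1.0, 0.0, 0.003]
force: [0.4, 6.5, 17.6]
finger_gap: 0.582
grip_force: 66.6
```

```bash
python3 - <<'E'
from h import *
go(None)
c=cam('scene');c['im']=cv2.resize(c['im'][190:340,240:380],None,fx=3,fy=3);save(c,'s5.png')
E
```

```text
t 15.95 p [ 0.5887 -0.0841  0.1795] h 89.98 tz [ 0.006  0.001 -1.   ] q [-0.19 -0.03  1.72  0.    1.45 -1.76] F [ 0.4  6.5 17.6] gap 0.582 grip 66.6
```

View pics/s5.png

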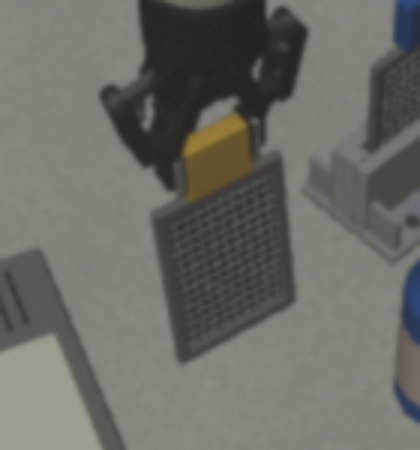

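servo_tool:
  deltas:
    - [[0.015,0,0.0035,0],[0.015,0,0.005,0],[0.0145,0,0.006,0],[0.014,0,0.0075,0],[0,0,0,0]]

```text
time_s: 16.62
eef_pos: [0.5297, -0.0842, 0.1581]
tool_rot: [0.0, 1.0, 0.0, 0.002]
force: [-12.9, 7.1, 28.8]
finger_gap: 0.577
grip_force: 72.5
```

servo_tool:
  deltas:
    - [[0.013,0,0.0085,0],[0.0125,0,0.0095,0],[0,0,0,0]]

```text
time_s: 17.0
eef_pos: [0.5034, -0.0844, 0.1386]
tool_rot: [0.0, 1.0, 0.0, 0.001]
force: [-11.4, 3.5, 17.5]
finger_gap: 0.575
grip_force: 70.4
```

```bash
python3 - <<'E'
from h import *
go(None)
c=cam('scene');b=r.find_in('scene','yellow_screen')[:1];s=r.spot_point('scene','yellow_screen')[:1];print(b,s)
if s: print(atz(c,s[0]['at'][::-1],.004))
c['im']=cv2.resize(c['im'][190:340,220:380],None,fx=3,fy=3);save(c,'s6.png')
E
```

```text
t 17.0 p [ 0.5034 -0.0844  0.1386] h 89.97 tz [ 0.001  0.    -1.   ] q [-0.22 -0.19  1.93  0.    1.4  -1.79] F [-11.4   3.5  17.5] gap 0.575 grip 70.4
[{'bbox': [272.4, 214.8, 64.1, 95.9], 'conf': 0.81}] [{'at': [195.0, 446.2], 'conf': 0.73}]
[0.5192198  0.37133748 0.004     ]
```

View pics/s6.png

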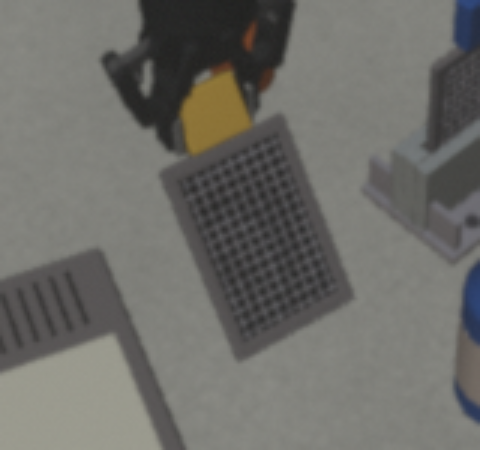

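The tilt is working: the mesh faces up and out, at about 40°, and the frame fills crop pixels (160–350, 115–360). Continuing the arc.

servo_tool:
  deltas:
    - [[0.0115,0,0.0105,0],[0.0105,0,0.0115,0],[0.0095,0,0.0125,0],[0.0085,0,0.013,0],[0,0,0,0]]

```text
time_s: 17.77
eef_pos: [0.4636, -0.0845, 0.0889]
tool_rot: [0.0, 1.0, 0.0, 0.0]
force: [-3.3, 1.2, 3.5]
finger_gap: 0.575
grip_force: 64.6
```

servo_tool:
  deltas:
    - [[0.007,0,0.014,0],[0.006,0,0.0145,0],[0.004,0,0.012,0],[0,0,0,0]]

```text
time_s: 18.27
eef_pos: [0.447, -0.0845, 0.0478]
tool_rot: [0.0, 1.0, 0.0, -0.0]
force: [-2.0, 0.9, 2.8]
finger_gap: 0.578
grip_force: 61.8
```

```bash
python3 - <<'E'
from h import *
go([.523,-.306,.25],90)
c=cam('scene')
c['im']=cv2.resize(c['im'][190:340,220:380],None,fx=3,fy=3);save(c,'s7.png')
E
```

```text
t 18.27 p [ 0.447  -0.0845  0.0478] h 89.95 tz [-0.001  0.    -1.   ] q [-0.24 -0.24  2.13 -0.    1.25 -1.81] F [-2.   0.9  2.8] gap 0.578 grip 61.8
 shift now axes [-0.0761 -0.2214 -0.2022] turn -0.0009
 shift after turn [-0.0759 -0.2214 -0.2022]
```

View pics/s7.png

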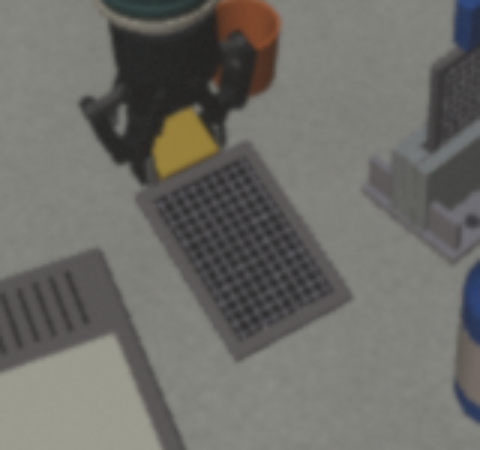

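servo_tool:
  deltas:
    - [[0.002,0,0.01,0],[0,0,0,0],[0,0,-0.015,0],[0,0,-0.025,0],[0,0,-0.035,0],[0,0,-0.04,0],[0,0,-0.04,0],[0,0,-0.035,0],[0,0,-0.025,0],[0,0,0,0]]

```text
time_s: 19.58
eef_pos: [0.4454, -0.0846, 0.2556]
tool_rot: [0.0, 1.0, -0.0, 0.001]
force: [0.2, 0.7, -1.8]
finger_gap: 0.577
grip_force: 62.4
```

```bash
cat > m.py <<'E'
from h import *
go([.527,-.306,.255],90)
C={n:cam(n) for n in('scene','top')}
for l in('yellow_screen_grip','yellow_screen_mesh','yellow_screen','panel_light','lamp_switch_tip','blue_screen','black_screen'):
    ob=[]
    for n in C:
        s=r.spot_point(n,l)
        if s: ob.append((C[n],s[0]['at'][::-1]))
    if len(ob)==2:
        p,e=tri(ob);print(l,p.round(4),round(e[0],4))
    else: print(l,len(ob))
import sys; save(C['scene'],sys.argv[1])
E
python3 m.py s8.png
```

```text
t 19.57 p [ 0.4454 -0.0846  0.2556] h 89.95 tz [ 0.003 -0.001 -1.   ] q [-0.24 -0.38  1.89 -0.    1.63 -1.81] F [ 0.2  0.7 -1.8] gap 0.577 grip 62.4
 shift now axes [-0.0817 -0.2213  0.001 ] turn -0.0008
 shift after turn [-0.0815 -0.2214  0.001 ]
yellow_screen_grip [ 0.6154 -0.0496  0.4081] 0.1047
yellow_screen_mesh 1
yellow_screen [ 0.6102 -0.0878  0.2189] 0.0004
panel_light [ 0.6291 -0.3045  0.033 ] 0.0039
lamp_switch_tip [ 0.5232 -0.3662  0.1011] 0.0012
blue_screen [0.5737 0.1091 0.0143] 0.0036
black_screen [0.5213 0.3586 0.0112] 0.0053
```

servo_tool:
  deltas:
    - [[-0.0113,-0.0276,0,0],[-0.0113,-0.0276,0,0],[-0.0113,-0.0276,0,0],[-0.0113,-0.0276,0,0],[-0.0113,-0.0276,0,0],[-0.0113,-0.0276,0,0],[-0.0113,-0.0276,0,0],[-0.0113,-0.0276,0,0],[0,0,0,0],[0,0,0,0],[0,0,0,0],[0,0,0,0]]

```text
time_s: 21.88
eef_pos: [0.5354, -0.3049, 0.2536]
tool_rot: [0.0, 1.0, -0.0, 0.0]
force: [0.5, 0.1, -2.3]
finger_gap: 0.578
grip_force: 62.8
```

```bash
python3 m.py s9.png
```

```text
t 21.88 p [ 0.5354 -0.3049  0.2536] h 89.99 tz [ 0. -0. -1.] q [-0.56 -0.01  1.58  0.    1.57 -2.13] F [ 0.5  0.1 -2.3] gap 0.578 grip 62.8
 shift now axes [ 0.0084 -0.0011 -0.0014] turn -0.0002
 shift after turn [ 0.0084 -0.0011 -0.0014]
yellow_screen_grip [ 0.5325 -0.3078  0.2481] 0.0021
yellow_screen_mesh [ 0.6259 -0.3046  0.2287] 0.0019
yellow_screen [ 0.7051 -0.3114  0.2191] 0.0003
panel_light [ 0.6324 -0.3031  0.035 ] 0.0054
lamp_switch_tip 1
blue_screen [0.5697 0.109  0.0242] 0.0007
black_screen [0.5195 0.358  0.0114] 0.0047
```

View pics/s9.png

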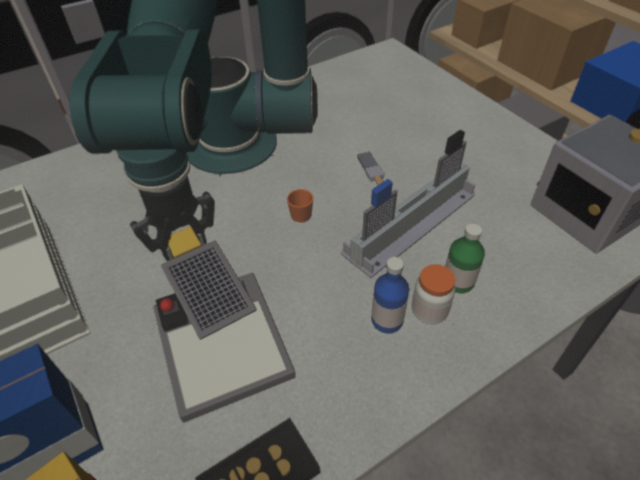

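The screen is held nearly level with its mesh up: centre (0.626, -0.305), about 0.20 m above the plate, at pixel (207,288). The switch is on, with its ball at (167,304). The other two screens haven't moved.

```bash
python3 -c "
from bench import r
print(r.job_done())"
```

```text
the job is handed in; nothing more can be done
None
```

The job is handed in, but no verdict came back: the switch was pushed to its stop, and the yellow screen is held mesh up, about 10° off level and 20 cm above the plate centre, touching nothing else.

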